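Brush out the turned cups and pack them

TASK

Switch the dust extractor on at its red isolator handle and, while it runs, brush out the inside of every cup on the grille with the brush from the pot: twice down to the bottom, drawing the brush's end right up to the rim in between, taking the pale maple cup first, then the red-brown cherry and the dark walnut last (whichever are there), so that no dark dust is carried into pale wood. Swing both long flaps of the carton well back past upright and stand all the cups upright in the bottom of the carton; at the end the brush is back upright in its pot, the extractor is switched off, and the other things on the bench are left where they were.

Things in the scene. Friction and masses are not known exactly. Their poses are not given: they have to be found in the camera images.
- maple_cup: pale (maple) turned wooden cup, open at the top, standing mouth up on the grille; may be absent. 100 high, 58 across at the foot and 64 at the rim (slight even taper), wall 4.5, bottom 8 thick, 140 g. Origin: centre of the underside; z up to the mouth
- cherry_cup: red-brown (cherry) turned wooden cup, open at the top, standing mouth up on the grille; may be absent. 100 high, 58 across at the foot and 64 at the rim (slight even taper), wall 4.5, bottom 8 thick, 140 g. Origin: centre of the underside; z up to the mouth
- walnut_cup: very dark brown (walnut) turned wooden cup, open at the top, standing mouth up on the grille; may be absent. 100 high, 58 across at the foot and 64 at the rim (slight even taper), wall 4.5, bottom 8 thick, 140 g. Origin: centre of the underside; z up to the mouth
- grille: steel downdraft grille with dark slots, fixed to the bench, 220 (x) x 440 (y), 12 thick; the cups stand on it. Origin: centre of its underside
- brush: cup brush, 200 long, standing upright in its pot, bristles down. From its lower end up: bristles 0 to 75 (look 42 across, but they give way: the firm core is 30 across), wire neck, then a red round handle 25 across from 115 to 200. 90 g. Origin: lower end of the bristles; z along the brush to the handle
- brush_tip (a point): lower end of the bristles, on the brush's axis (same point as brush)
- brush_grip (a point): middle of the upper handle, 165 above the brush's lower end: grip here from above
- pot: dark turned wooden brush pot, fixed, 100 high, 66 across at its rim and 92 at its foot, bore 47 across at the mouth and 61 at the floor, floor 8 thick. Origin: centre of its underside
- isolator_box: grey enclosure with yellow face, fixed on the bench, 110 x 110 x 73 high, with a short black cable gland on its +x side. Origin: centre of its underside
- isolator (a joint): red handle of the extractor's rotary isolator on the top of the box, turning about a vertical axis. 0 = off (bar along the box's x), 1.57 = on (bar along the box's y); grows clockwise seen from above. A spring detent (up to about 0.1 N m) draws it to the nearer end when left; stops at both ends
- isolator_grip (a point): on the handle's axis, 103 above the bench: grip the bar here from above. The bar is 76 long, 16 wide, and stands from 84 to 116 above the bench, over the yellow face at 73. The point's x axis lies along the bar
- carton: brown shipping carton, fixed, 198 (x) x 298 (y) outside, 120 high, wall 4, floor 4 thick, empty. Two short flaps are already folded down outside its y ends. Two long flaps, along its y, are hinged on the rims at x = -99 and x = +99 and stand half open, leaving a gap of 50 or more between their free edges. Origin: centre of its underside
- flap_near (a joint): long flap hinged on the carton's -x rim, 82 from hinge to free edge, 292 wide, 4 thick. 0 = closed flat, 1.57 = upright, grows as it swings up and outward to 3.6 (hanging outside). Stiff crease: it stays where it is left; about 1 N pushes it
- flap_far (a joint): the same on the carton's +x rim
- flap_near_edge (a point): middle of the free edge of flap_near
- flap_far_edge (a point): middle of the free edge of flap_far
- gouge: turning gouge lying flat, pale wooden handle and round steel blade, 320 long (not part of the job). Origin: on the axis, where handle meets blade, at bench height
- sanding_block: cork sanding block, 70 x 110 x 31 (not part of the job). Origin: centre of its underside
- chuck_ring: dark turned wooden ring, 92 across, 38 high, lying flat (not part of the job). Origin: centre of its underside
- glue_bottle: white bottle with orange cap, 60 across, 170 high (not part of the job). Origin: centre of its underside
- blank: solid pale wooden cylinder (not a cup), 72 across, 120 high (not part of the job). Origin: centre of its underside
- spinning_top: small blue turned finial, 72 across, 94 high (not part of the job). Origin: centre of its underside
There are look-alikes about, which are no part of the job. There is more than one size of the brush; the one meant has the size given above.

How it is judged:
By the outcome, as a careful person would: the job done as asked, in the order asked, and still so for the second after the job is handed in, with the robot touching nothing.
Of maple_cup, cherry_cup, walnut_cup only 2 to 3 are there at a start; the rules pass over those that are not, and their reading is None.
At some moment in a run one of maple_cup, cherry_cup, walnut_cup may be knocked a few centimetres aside while the robot is not near it.
It also fails if it takes over 210 s, if anything falls off the work surface, if the arm or the gripper's body presses on something with over 40 N, if the wrist force passes 120 N, or if a joint passes its speed limit or range.

ROBOT

A 6-joint arm with a two-finger parallel gripper is mounted at the origin on the work surface. World frame = base frame: x ahead of the robot, y to its left, z up, the work surface at z = 0. Lengths are in mm, angles in rad, forces in N, time in s.
With the tool pointing down it reaches from about 400 to 825 mm from the base axis. Payload 7 kg.
Tool frame: the origin (TCP) lies at the very end of the fingers, on their centre line; the grasp point (between the pads) lies 19 mm behind it; z points along the fingers, y is the line along which they close (so a half turn about z gives the same grasp; the last joint's range is limited). The gripper opens to 88 mm and grips with 3 to 60 N. Pads are 19 mm wide; open, the fingers measure 130 mm over their backs; the gripper's body (78 mm by 193 mm) begins 47 mm behind the grasp point.
Start: joints at [-0.961, 0.359, 0.012, 0, -1.224, -0.288], TCP at [213.458, -640.336, 226.561] pointing down, gripper open.
Joint ranges: [-3.07, 3.07], [-1.43, 2.12], [-1.02, 1.25], [-3.03, 1.67], [-3.05, -0], [-3.03, 3.03]. Speed limits (rad/s): [2.39, 2.39, 3.01, 3.14, 3.14, 3.14].

INTERFACE

Orientations are given as a unit quaternion [x, y, z, w].
In Python, from plant import bot gives the robot as it stands. Calls block until the motion is done:
- bot.move_ptp(position, orientation): joint-space move of the TCP to a pose.
- bot.line_to(position, velocity=150, ori=None): straight line of the TCP; ori=None keeps the orientation; velocity is the mean speed in mm/s.
- bot.move_joints(angles): joint-space move.
- bot.move_gripper(opening, force=None): finger opening in mm; force is the grip in N (None keeps the last); returns when the fingers have stopped.
- bot.pause(seconds).
- bot.solve_ik(position, orientation): joint angles nearest the present ones, or None.
- bot.read_state(): the state.
- bot.camera(name): name is "side" or "top"; returns the picture (384x512x3 uint8, red, green, blue); there is no depth.
- bot.get_calibration(name): a dict with "fx", "fy", "cx", "cy" (pixels), "distortion" ([k1, k2, p1, p2, k3] as OpenCV has them; the pictures are not rectified), "view" (4x4, takes a point from world to camera coordinates). Camera axes: x right, y up, looking along -z (the intrinsics and any distortion apply to the point x, -y, -z); pixel columns grow to the right and rows downward; lengths in mm; the calibration is good to about 2 mm. A picture is of the moment at which its call begins. get_calibration takes no time and is no camera call.
A pose or a line that the arm cannot do raises bot.Unreachable and nothing moves.
- bot.close_job(): hands the job in; it is judged then, once.
The state is a dict: "t": time; "joint_pos": joint angles; "qvel": joint speeds; "tau": joint torques, N m; "tcp_pos": TCP position; "eef_rot": TCP orientation; "contact_force": force on the tool from outside, world axes, zero at the start; "moment": the same for the moment, N m; "width": finger opening in mm; "finger_force": force on a finger pad.
Only numpy, scipy, OpenCV 4.12 (cv2) and the standard library are available. Lean on these libraries where they do the work, as an engineer would, in place of code of your own. Each camera call takes 0.05 s, during which the arm holds its last target. There are 200 camera calls.

## Working session

There is one attempt and no reset: what is moved stays moved. The work goes in short steps, each a Python script; the robot and the scene stay as the last script left them, time stands still between calls to the robot, and variables do not carry over. Pictures are saved under pics/ and viewed, at most 14 in all, crops included, and the job is handed in when it is done.

```bash
ls; mkdir -p pics; python3 - <<'E'
from plant import bot
import cv2
for n in("side","top"):
    im=bot.camera(n); cv2.imwrite(f"pics/{n}0.png",cv2.resize(im[:,:,::-1],(800,600),interpolation=cv2.INTER_CUBIC))
    cv2.imwrite(f"pics/{n}0_raw.png",im[:,:,::-1])
    print(n,bot.get_calibration(n))
print(bot.read_state())
E
```

```text
pics
side {'fx': 467.64487643743155, 'fy': 467.64487643743155, 'cx': 257.826034420324, 'cy': 191.85174148029012, 'distortion': array([-0.03046934,  0.        ,  0.        ,  0.        ,  0.        ]), 'view': array([[-9.87543315e-01, -1.55455420e-01, -2.43272251e-02,
         5.77642853e+02],
       [ 6.58220897e-02, -5.48575616e-01,  8.33505997e-01,
        -1.52161594e+02],
       [-1.42918347e-01,  8.21522006e-01,  5.51974582e-01,
        -1.28539370e+03],
       [ 0.00000000e+00,  0.00000000e+00,  0.00000000e+00,
         1.00000000e+00]])}
top {'fx': 417.74239948056146, 'fy': 417.74239948056146, 'cx': 253.20190166558376, 'cy': 187.09994733052332, 'distortion': array([-0.14459044,  0.        ,  0.        ,  0.        ,  0.        ]), 'view': array([[ 1.55333181e-02, -9.99810019e-01,  1.17746225e-02,
        -4.06464994e+01],
       [ 9.92151051e-01,  1.68734967e-02,  1.23901483e-01,
        -5.64627583e+02],
       [-1.24076623e-01,  9.75760288e-03,  9.92224662e-01,
        -1.40261241e+03],
       [ 0.00000000e+00,  0.00000000e+00,  0.00000000e+00,
         1.00000000e+00]])}
{'t': 0.1, 'joint_pos': array([-9.60932280e-01,  3.59312990e-01,  1.11519769e-02, -2.91297291e-04,
       -1.22411320e+00, -2.88112698e-01]), 'qvel': array([-1.76302203e-03, -2.54141172e-04,  1.51450542e-03,  8.76752739e-04,
       -9.81344505e-05, -1.56176501e-04]), 'tau': array([-1.39893877e-03, -5.84164524e+01,  2.93752724e+01,  7.01563731e+00,
        1.02125737e-02, -5.96063069e-05]), 'tcp_pos': array([ 213.29049241, -639.9516495 ,  225.72161279]), 'eef_rot': array([-1.60133641e-01,  9.87095057e-01,  7.25147025e-04, -1.97368441e-04]), 'contact_force': array([-0.27456067, -0.40981062,  0.40194734]), 'moment': array([ 0.00256631, -0.03595549, -0.01746752]), 'finger_force': 0.0, 'width': 87.88136364086228}
```

View pics/top0.png

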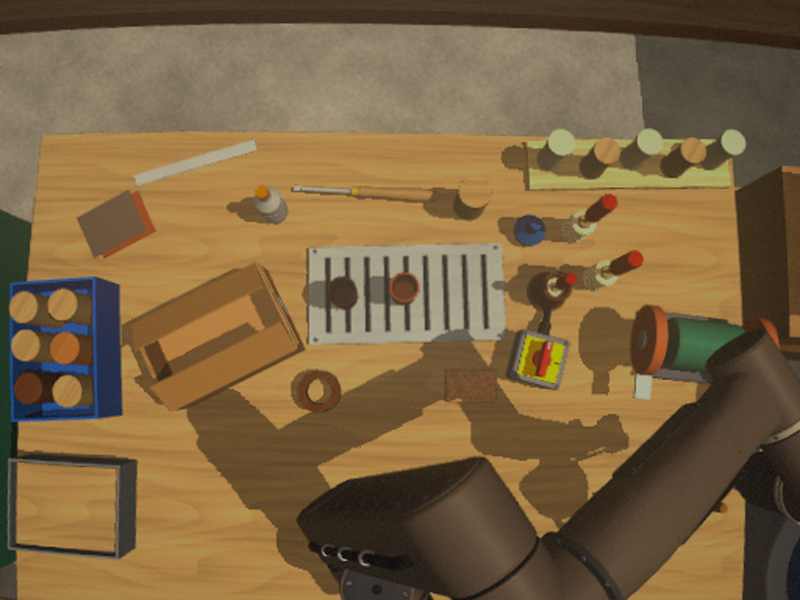

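View pics/side0.png

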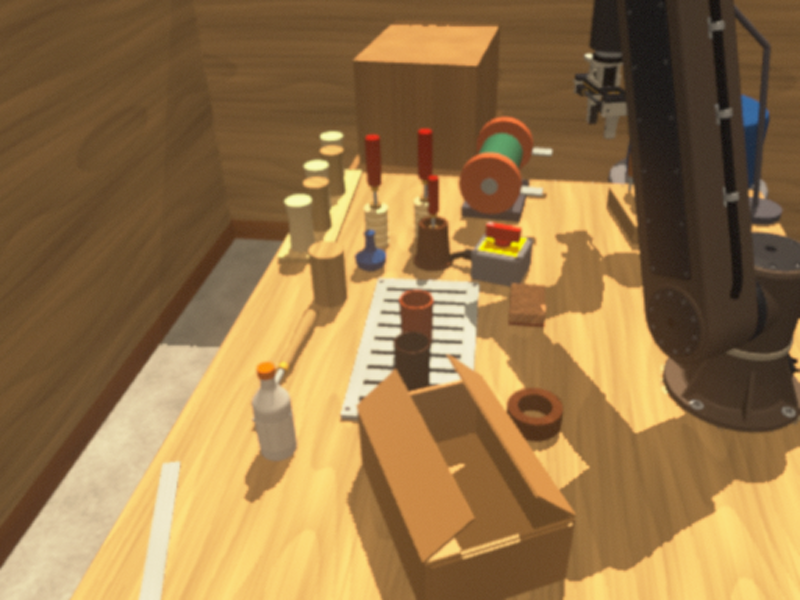

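The top view shows the cherry cup at (404,287), the walnut cup at (343,292) and no maple cup. The pot and small brush are at (555,288), the isolator is at (540,358) with its bar along box x (off), and the carton is around (218,335), turned by about 33°. The side view agrees, with the cherry cup at (416,300), the walnut at (412,345) and the pot at (432,240). I'll crop in to measure.

```bash
cat > h.py <<'E'
import numpy as np, cv2
from plant import bot
from scipy.optimize import least_squares
CAL={n:bot.get_calibration(n) for n in("side","top")}
def proj(n,P):
    c=CAL[n]; P=np.atleast_2d(np.asarray(P,float)); q=P@c["view"][:3,:3].T+c["view"][:3,3]; q=q*[1,-1,-1]
    K=np.array([[c["fx"],0,c["cx"]],[0,c["fy"],c["cy"]],[0,0,1]])
    return cv2.projectPoints(q,np.zeros(3),np.zeros(3),K,c["distortion"])[0][:,0]
def tri(top,side):
    f=lambda p:np.r_[(proj("top",p)-top).ravel(),(proj("side",p)-side).ravel()]
    r=least_squares(f,[550,0,50]); return r.x,np.abs(r.fun).max()
def onz(n,px,z):
    return least_squares(lambda p:(proj(n,[p[0],p[1],z])-px).ravel(),[550,0]).x
def crop(n,im,x0,y0,x1,y1,s,fn,pts=(),step=10):
    c=cv2.resize(im[y0:y1,x0:x1,::-1],None,fx=s,fy=s,interpolation=cv2.INTER_CUBIC).copy()
    for p in pts: cv2.circle(c,tuple(int(round(v)) for v in((p[0]+.5-x0)*s,(p[1]+.5-y0)*s)),2,(255,255,0),-1)
    for x in range(x0,x1,step):
        cv2.line(c,(int((x-x0+.5)*s),0),(int((x-x0+.5)*s),6),(0,255,0),1); cv2.putText(c,str(x),(int((x-x0)*s),16),0,.33,(0,255,0),1)
    for y in range(y0,y1,step):
        cv2.line(c,(0,int((y-y0+.5)*s)),(6,int((y-y0+.5)*s)),(0,255,0),1); cv2.putText(c,str(y),(8,int((y-y0+.5)*s)+4),0,.33,(0,255,0),1)
    cv2.imwrite(fn,c)
E
python3 - <<'E'
from h import *
t=cv2.imread("pics/top0_raw.png")[:,:,::-1]; s=cv2.imread("pics/side0_raw.png")[:,:,::-1]
crop("top",t,195,150,375,255,4.4,"pics/c1.png")
crop("top",t,78,162,200,268,5.6,"pics/c2.png")
crop("side",s,225,222,370,384,3.7,"pics/c3.png")
crop("side",s,215,105,350,255,4,"pics/c4.png")
E
```

```text
(no output)
```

View pics/c1.png

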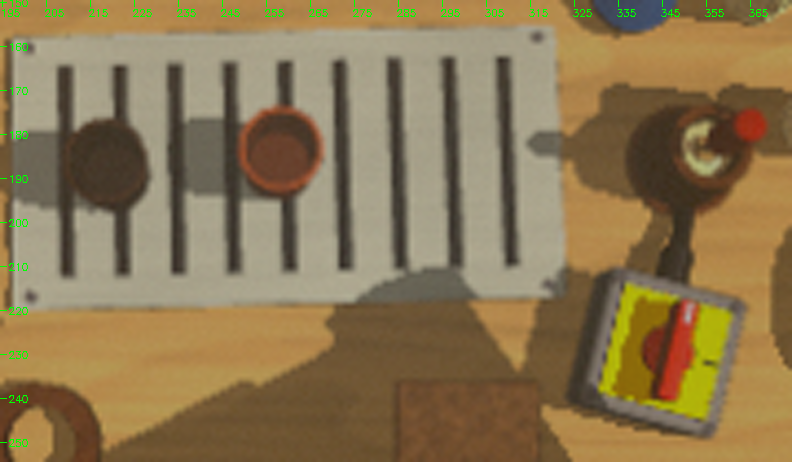

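View pics/c2.png

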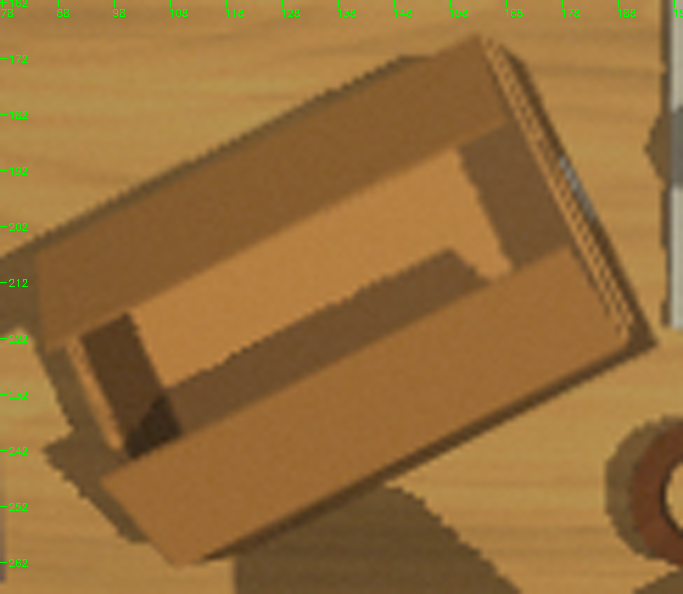

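View pics/c3.png

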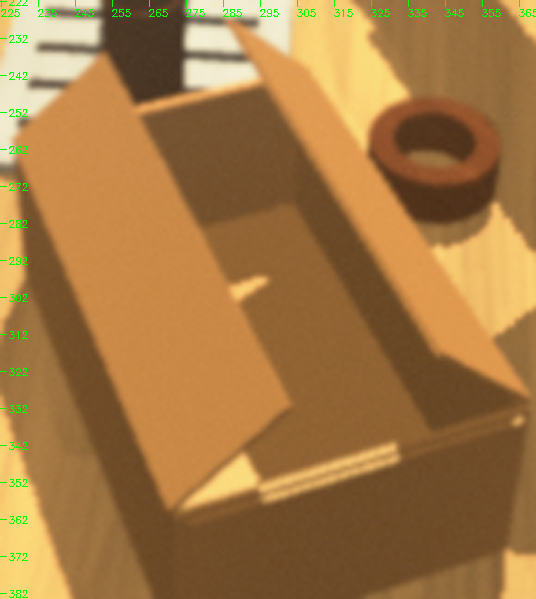

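View pics/c4.png

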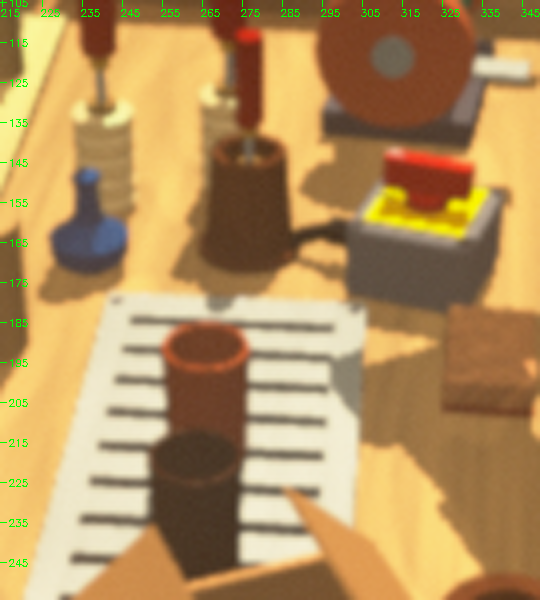

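The crops give me rim, bar and flap corner pixels in both views, so I can fit poses now.

```bash
cat > meas.py <<'E'
from h import *
c1=lambda x,y:np.array([195+x/4.4-.5,150+y/4.4-.5]); c2=lambda x,y:np.array([78+x/5.6-.5,162+y/5.6-.5])
c3=lambda x,y:np.array([225+x/3.7-.5,222+y/3.7-.5]); c4=lambda x,y:np.array([215+x/4-.5,105+y/4-.5])
def flaps(p):
    x,y,a,tn,tf=p; R=np.array([[np.cos(a),-np.sin(a)],[np.sin(a),np.cos(a)]]); o=[]
    for s,t in((1,tf),(-1,tn)):
        for r in(0,82):
            for v in(-146,146):
                o.append(np.r_[R@[s*(99-r*np.cos(t)),v]+[x,y],120+r*np.sin(t)])
    return np.array(o)
if __name__=="__main__":
    for n,a,b in(("cherry rim 112",c1(280,152),c4(206,347)),("walnut rim 112",c1(105,163),c4(196,457)),("pot rim 100",c1(712,150),c4(250,150)),
      ("brush top 208",c1(750,126),c4(249,34)),("bar top 116",c1(678,351),c4(430,161)),("bar end+ 116",c1(690,305),c4(387,153)),("bar end- 116",c1(666,398),c4(474,170)),
      ("grille corner 12",c1(552,26),c4(104,292)),("grille corner2 12",c1(563,297),c4(368,310))):
        p,e=tri(a,b); print(n,p.round(1),e.round(2), "top@z",onz("top",a,float(n.split()[-1])).round(1))
    T=np.array([c2(*q) for q in((480,37),(38,253),(510,122),(45,350),(628,345),(180,567),(568,247),(103,480))])
    S=np.array([c3(*q) for q in((22,130),(168,510),(107,52),(292,405),(308,70),(530,398),(228,22),(440,355))])
    f=lambda p:np.r_[(proj("top",flaps(p))-T).ravel(),(proj("side",flaps(p))-S).ravel()]
    r=least_squares(f,[520,330,.5,.9,.9],loss="soft_l1"); print(r.x.round(3)); print(f(r.x).reshape(-1,2).round(1).tolist()); print(flaps(r.x).round(0).tolist())
    for i in range(8): p,e=tri(T[i],S[i]); print(p.round(0),e.round(1))
E
python3 meas.py
```

```text
cherry rim 112 [566.  -46.7 109.2] 0.09 top@z [565.9 -46.6]
walnut rim 112 [554.8  83.  108.2] 0.37 top@z [555.5  82.8]
pot rim 100 [ 574.6 -374.4   98.2] 0.13 top@z [ 574.7 -373.9]
brush top 208 [ 576.1 -373.3  207.5] 0.44 top@z [ 577.3 -373.1]
bar top 116 [ 420.6 -343.   113. ] 0.62 top@z [ 422.5 -342.4]
bar end+ 116 [ 455.8 -352.2  113.7] 0.25 top@z [ 456.5 -351.6]
bar end- 116 [ 384.9 -334.2  111.4] 0.95 top@z [ 387.9 -333.2]
grille corner 12 [ 686.3 -267.3   11.1] 0.11 top@z [ 685.7 -267.2]
grille corner2 12 [ 464.7 -276.5    4.1] 0.8 top@z [ 467.1 -275.1]
[454.06  347.3     0.476   0.795   0.712]
[[0.5, 1.0], [0.2, 1.6], [-0.0, 0.5], [0.1, 0.7], [-0.2, 0.5], [-1.0, 0.5], [-0.0, 0.6], [-0.9, 0.2], [-1.6, 2.2], [1.1, -0.5], [0.1, -0.4], [-0.3, -0.5], [-0.5, -0.1], [-1.0, 1.0], [-0.7, -1.2], [-1.0, -0.2]]
[[609.0, 263.0, 120.0], [475.0, 522.0, 120.0], [554.0, 234.0, 174.0], [420.0, 494.0, 174.0], [433.0, 172.0, 120.0], [299.0, 432.0, 120.0], [484.0, 198.0, 179.0], [350.0, 458.0, 179.0]]
[607. 263. 127.] 1.2
[478. 523. 119.] 0.8
[555. 235. 172.] 0.3
[420. 495. 173.] 0.7
[433. 172. 119.] 0.6
[298. 429. 120.] 0.9
[484. 199. 175.] 0.8
[349. 456. 176.] 0.6
```

All measured heights match the text (rims about 109, pot 98, brush top 208, bar 113), so I'll switch the extractor on and take the brush.

```bash
cat > act.py <<'E'
from h import *
from scipy.spatial.transform import Rotation as Rn
def quat(phi):
    y=np.array([np.cos(phi),np.sin(phi),0]); z=np.array([0,0,-1.]); return Rn.from_matrix(np.c_[np.cross(y,z),y,z]).as_quat()
def best(pos,phi,span=()):
    """orientation for closing line phi (mod pi), keeping joint 6 well inside its range over phi+span"""
    c=[]
    for k in(-1,0,1):
        js=[bot.solve_ik(pos,quat(phi+k*np.pi+d)) for d in(0,*span)]
        if all(j is not None for j in js): c.append((max(abs(j[5]) for j in js),phi+k*np.pi))
    return min(c)[1]
def st(msg=""):
    s=bot.read_state(); print(msg,"t%.1f"%s["t"],s["tcp_pos"].round(1),"w%.1f"%s["width"],"ff%.1f"%s["finger_force"],"F",s["contact_force"].round(1),"j6 %.2f"%s["joint_pos"][5])
def hop(x,y,z,phi,safe):
    """up, across at height safe, down"""
    p=bot.read_state()["tcp_pos"]
    if p[2]<safe-5: bot.line_to([p[0],p[1],safe],300)
    bot.move_ptp([x,y,safe],quat(phi)); bot.line_to([x,y,z],200)
ISO=np.array([421.5,-342.7]); A_ISO=-.242   # bar direction when off
def isolator(on):
    phi0=A_ISO+np.pi/2-(0 if on else np.pi/2); s=-1 if on else 1
    phi=best([*ISO,86],phi0,(s*np.pi/2,))
    bot.move_gripper(45,25); hop(*ISO,86,phi,330); bot.move_gripper(0,25); st("bar")
    for k in range(1,7): bot.line_to([*ISO,86],40,quat(phi+s*1.55*k/6))
    st("turned"); bot.move_gripper(45,25); bot.line_to([*ISO,250],250)
E
python3 - <<'E'
from act import *
for a,b in(((603,207),(373,138)),((632,260),(425,132))):
    print(tri(np.array(a)/1.5625-.5,np.array(b)/1.5625-.5))
p=bot.read_state()["tcp_pos"]; bot.line_to([p[0],p[1],330],250)
isolator(True); st()
im=bot.camera("top"); crop("top",im,195,150,375,255,4.4,"pics/on.png")
E
```

```text
(array([ 709.73264269, -421.01428708,  271.99147313]), np.float64(0.600740874223419))
(array([ 606.28770511, -475.81339701,  269.19646726]), np.float64(0.27626031550266816))
bar t5.2 [ 422.  -341.3   86.3] w15.7 ff25.0 F [ 1.8 10.8  5.9] j6 1.65
turned t7.7 [ 420.9 -341.9   86.3] w16.2 ff25.0 F [-2.7  6.9  5.9] j6 0.10
 t9.2 [ 421.1 -342.4  249.4] w44.7 ff0.0 F [0.2 0.8 0.3] j6 0.10
```

View pics/on.png

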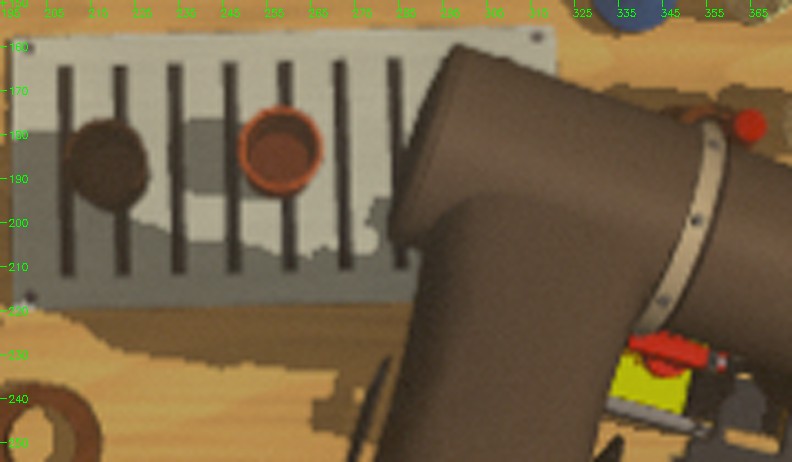

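The bar now lies across the box, so the extractor is on, and both cups are unmoved at (280,152) and (105,163). Next I'll set up a cup detector and take the brush.

```bash
cat > cups.py <<'E'
from act import *
# rim centres (px) in the first top image
REF={"cherry":(258.1,184.0),"walnut":(218.4,186.5)}
def blobs(im,name):
    f=im.astype(int); r,g,b=f[...,0],f[...,1],f[...,2]
    m=((r-g>45)&(r>70)&(g<95)) if name=="cherry" else ((r<80)&(g<65)&(b<62))
    m=cv2.morphologyEx(m.astype(np.uint8),cv2.MORPH_CLOSE,np.ones((5,5)))
    m=cv2.morphologyEx(m,cv2.MORPH_OPEN,cv2.getStructuringElement(cv2.MORPH_ELLIPSE,(11,11)))
    n,_,s,c=cv2.connectedComponentsWithStats(m)
    return [(c[i],s[i,4],s[i,2:4]) for i in range(1,n) if 180<s[i,4]<450]
def find(name,im=None):
    """cup's rim centre on the grille (z=112), from the top camera"""
    im=bot.camera("top") if im is None else im
    i0=cv2.imread("pics/top0_raw.png")[:,:,::-1]
    off=np.array(REF[name])-min(blobs(i0,name),key=lambda q:np.hypot(*(q[0]-REF[name])))[0]
    out=[]
    for c,a,wh in blobs(im,name):
        p=onz("top",c+off,112)
        if 450<p[0]<700 and -270<p[1]<200 and max(wh)<1.35*min(wh): out.append((p,a,wh))
    return out
E
python3 - <<'E'
from cups import *
i0=cv2.imread("pics/top0_raw.png")[:,:,::-1]
for n in REF: print(n,find(n,i0),find(n))
B=np.array([575.4,-373.6]); phi=best([*B,154],np.radians(35)); print(phi)
bot.move_gripper(60,25); hop(*B,154,phi,250); st("at brush")
bot.move_gripper(0,25); st("gripped")
bot.line_to([*B,300],150); st("up")
for n in REF: print(n,find(n))
cv2.imwrite("pics/up.png",np.hstack([bot.camera(n)[60:300,150:450,::-1] for n in("side","top")]))
E
```

```text
Traceback (most recent call last):
  File "cups.py", line 15, in find
    off=np.array(REF[name])-min(blobs(i0,name),key=lambda q:np.hypot(*(q[0]-REF[name])))[0]
                            ~~~^^^^^^^^^^^^^^^^^^^^^^^^^^^^^^^^^^^^^^^^^^^^^^^^^^^^^^^^^
ValueError: min() iterable argument is empty
```

```bash
python3 - <<'E'
import cv2
i=cv2.imread("pics/top0_raw.png")[:,:,::-1]
print("cherry row184"); print([tuple(map(int,i[184,x])) for x in range(244,274,2)])
print("walnut row186"); print([tuple(map(int,i[186,x])) for x in range(202,234,2)])
print([tuple(map(int,i[y,218])) for y in range(172,202,2)])
E
```

```text
cherry row184
[(107, 103, 88), (67, 59, 48), (74, 56, 46), (145, 77, 45), (99, 62, 44), (103, 65, 45), (104, 63, 45), (101, 61, 40), (103, 66, 46), (106, 67, 49), (95, 63, 45), (83, 56, 41), (175, 129, 101), (150, 145, 123), (65, 58, 46)]
walnut row186
[(107, 100, 83), (108, 100, 85), (107, 99, 84), (81, 73, 60), (77, 59, 42), (66, 52, 37), (62, 50, 33), (70, 56, 40), (72, 57, 43), (67, 54, 39), (70, 55, 41), (66, 55, 39), (68, 53, 42), (114, 103, 84), (167, 159, 138), (149, 144, 123)]
[(168, 163, 138), (167, 160, 138), (150, 141, 120), (72, 58, 42), (61, 52, 37), (64, 49, 39), (70, 57, 41), (72, 57, 43), (69, 56, 41), (70, 57, 42), (68, 55, 41), (73, 57, 42), (66, 52, 39), (146, 140, 119), (167, 162, 139)]
```

```bash
python3 - <<'E'
s=open("cups.py").read()
a=s.index("    m=((r-g"); b=s.index("\n",a)
s=s[:a]+'b=b+1; m=(r>1.42*b)&(g<100)&((r>1.4*g) if name=="cherry" else (r<1.42*g)&(r<95))'.join(["    ",""])+s[b:]
s=s.replace("CLOSE,np.ones((5,5))","CLOSE,np.ones((3,3))").replace("(11,11)","(9,9)").replace("180<s[i,4]<450","150<s[i,4]<500")
open("cups.py","w").write(s)
E
python3 - <<'E'
from cups import *
i0=cv2.imread("pics/top0_raw.png")[:,:,::-1]
im=bot.camera("top"); cv2.imwrite("pics/top1_raw.png",im[:,:,::-1])
for n in REF:
    print(n,blobs(i0,n)); print(find(n,i0),find(n,im))
E
```

```text
cherry [(array([334.33333333,  12.73333333]), np.int32(270), array([36, 10], dtype=int32)), (array([506.49640288, 124.05395683]), np.int32(278), array([12, 31], dtype=int32)), (array([384.74299065, 132.48598131]), np.int32(214), array([20, 18], dtype=int32)), (array([400.78414097, 167.85462555]), np.int32(227), array([22, 16], dtype=int32)), (array([257.48858447, 185.60273973]), np.int32(219), array([19, 16], dtype=int32)), (array([489.30348259, 207.70646766]), np.int32(201), array([23, 16], dtype=int32)), (array([ 44.93442623, 223.69086651]), np.int32(427), array([28, 20], dtype=int32)), (array([ 21.18372093, 247.64186047]), np.int32(430), array([26, 21], dtype=int32))]
[(array([566.0872831 , -46.51553927]), np.int32(219), array([19, 16], dtype=int32))] [(array([572.02546007, -48.33603664]), np.int32(292), array([19, 21], dtype=int32))]
walnut [(array([457.21518987,  98.71518987]), np.int32(158), array([14, 16], dtype=int32)), (array([403.61585366, 100.01829268]), np.int32(164), array([15, 15], dtype=int32)), (array([430.66666667, 105.09661836]), np.int32(207), array([17, 17], dtype=int32)), (array([378.06432749, 106.40935673]), np.int32(171), array([16, 15], dtype=int32)), (array([218.18530351, 186.98402556]), np.int32(313), array([19, 21], dtype=int32)), (array([343.4537037 , 185.95833333]), np.int32(216), array([14, 21], dtype=int32))]
[(array([555.67117395,  82.70283991]), np.int32(313), array([19, 21], dtype=int32))] [(array([555.64792275,  82.81278435]), np.int32(317), array([19, 21], dtype=int32))]
```

```bash
sed -i 's/r>1.4\*g/r>1.36*g/; s/(g<100)/(g<110)/; s/CLOSE,np.ones((3,3))/CLOSE,np.ones((5,5))/' cups.py
sed -i '/i0=cv2/d; s/^    off=.*/    off=np.array([.2,-.5])/' cups.py
python3 - <<'E'
from cups import *
for f in("top0_raw","top1_raw"):
    im=cv2.imread(f"pics/{f}.png")[:,:,::-1]
    for n in REF: print(n,find(n,im))
B=np.array([575.4,-373.6]); phi=best([*B,154],np.radians(35)); print(phi)
bot.move_gripper(60,25); hop(*B,154,phi,250); st("at brush")
bot.move_gripper(0,25); st("gripped")
bot.line_to([*B,300],150); st("up")
for n in REF: print(n,find(n))
cv2.imwrite("pics/up.png",np.hstack([bot.camera(n)[60:300,150:450,::-1] for n in("side","top")]))
E
```

```text
cherry [(array([569.02608098, -47.02401696]), np.int32(292), array([19, 20], dtype=int32))]
walnut [(array([555.52949737,  83.18854506]), np.int32(320), array([19, 21], dtype=int32))]
cherry [(array([568.3579904 , -46.93033196]), np.int32(298), array([19, 21], dtype=int32))]
walnut [(array([555.33643316,  83.19468215]), np.int32(322), array([19, 21], dtype=int32))]
-2.5307274153917776
at brush t11.2 [ 575.7 -374.1  155.7] w59.8 ff0.0 F [-0.1 -1.2  1.2] j6 0.90
gripped t11.9 [ 575.5 -373.6  154.2] w24.7 ff25.0 F [-0.3  0.3  1.2] j6 0.90
up t13.0 [ 575.  -373.3  298.7] w24.9 ff25.0 F [-1.  -0.3 -0.6] j6 0.90
cherry [(array([568.25393786, -47.05983858]), np.int32(302), array([19, 21], dtype=int32))]
walnut [(array([556.7742183 ,  83.01366504]), np.int32(326), array([19, 21], dtype=int32))]
```

View pics/up.png

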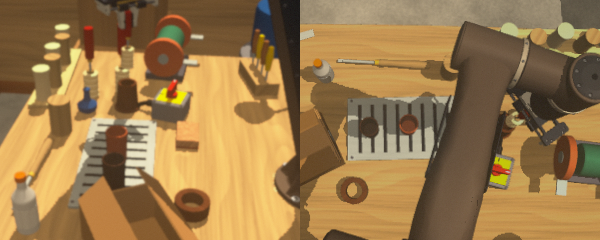

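```bash
cat > brush.py <<'E'
from cups import *
OFF=146.2  # tcp z - tip z
def brush(c,phi=None):
    phi=best([*c,170],np.radians(90))
    bot.move_ptp([*c,300],quat(phi))
    for k in range(2):
        bot.line_to([*c,OFF+23],120); st("low")
        for z in(21.5,20.5,19.8):
            bot.line_to([*c,OFF+z],20)
            if bot.read_state()["contact_force"][2]>4: break
        bot.pause(.15); st("bottom %.1f"%z)
        bot.line_to([*c,OFF+(112.8 if k==0 else 150)],120); st("top")
E
python3 - <<'E'
from brush import *
brush([567.2,-46.8])
bot.move_ptp([600,-300,300],quat(best([600,-300,300],np.radians(90))))
for n in REF: print(n,find(n))
E
```

```text
low t15.7 [567.7 -46.8 170. ] w24.7 ff25.0 F [-0.6 -0.1 -1.1] j6 1.31
bottom 19.8 t16.6 [567.3 -46.8 166.1] w24.9 ff25.0 F [ 0.7 -0.1  0.2] j6 1.31
top t17.5 [566.6 -46.8 258.1] w24.7 ff25.0 F [-1.1  0.4 -0.6] j6 1.31
low t18.4 [567.7 -46.8 169.8] w24.7 ff25.0 F [-1.  -0.4  0.2] j6 1.31
bottom 19.8 t19.3 [567.3 -46.8 166.1] w24.7 ff25.0 F [-0.   0.3  0.7] j6 1.31
top t20.6 [566.8 -46.8 295.3] w24.4 ff25.0 F [-0.3  0.2 -1.2] j6 1.31
cherry [(array([570.07623106, -41.32373132]), np.int32(230), array([15, 20], dtype=int32))]
walnut [(array([556.7357003 ,  83.10188257]), np.int32(325), array([19, 21], dtype=int32))]
```

```bash
python3 - <<'E'
from brush import *
brush([555.7,83.0])
B=np.array([575.4,-373.6]); phi=-2.5307
bot.move_ptp([*B,300],quat(phi))
for n in REF: print(n,find(n))
bot.line_to([*B,165],120); st("in pot"); bot.line_to([*B,155],30); st("down")
bot.move_gripper(60,25); bot.line_to([*B,250],200)
isolator(False); p=[480,-450,330]; bot.move_ptp(p,quat(best(p,0))); st()
for n in REF: print(n,find(n))
v=[cv2.resize(bot.camera(n)[a:a+150,b:b+200,::-1],(400,300),interpolation=cv2.INTER_CUBIC) for n,a,b in(("side",100,210),("top",130,190))]
cv2.imwrite("pics/off.png",np.hstack(v))
E
```

```text
low t26.3 [556.2  83.2 170. ] w24.7 ff25.0 F [ 0.1 -0.7 -0.2] j6 1.07
bottom 19.8 t27.2 [555.8  83.1 166.1] w24.9 ff25.0 F [ 0.2 -0.4  0.6] j6 1.07
top t28.1 [555.2  82.9 258.1] w24.4 ff25.0 F [ 0.6  0.3 -0.4] j6 1.07
low t29.1 [556.2  83.1 169.8] w24.5 ff25.0 F [-0.7 -0.2 -1.4] j6 1.07
bottom 19.8 t29.9 [555.9  83.  166.1] w24.7 ff25.0 F [-0.2 -0.3  0.6] j6 1.07
top t31.2 [555.3  82.9 295.3] w24.6 ff25.0 F [ 0.4  0.2 -0.7] j6 1.07
cherry [(array([568.25393786, -47.05983858]), np.int32(302), array([19, 21], dtype=int32))]
walnut [(array([556.40467323,  83.33496517]), np.int32(331), array([19, 21], dtype=int32))]
in pot t34.2 [ 575.9 -373.8  166. ] w24.8 ff25.0 F [ 0.1  0.4 -0.6] j6 0.90
down t34.7 [ 575.3 -373.6  154.8] w24.6 ff25.0 F [-0.3  0.2 -1.4] j6 0.90
bar t39.9 [ 420.7 -342.5   86.2] w15.8 ff25.0 F [-2.9  2.3  6.1] j6 0.08
turned t42.3 [ 422.7 -341.5   86.2] w15.4 ff25.0 F [ 2.3 11.5  6.7] j6 1.62
 t44.9 [ 479.7 -449.6  328.7] w45.0 ff0.0 F [ 0.4  0.2 -0.3] j6 0.46
cherry [(array([568.30146748, -47.27196981]), np.int32(290), array([19, 21], dtype=int32))]
walnut [(array([556.22725001,  83.56873648]), np.int32(328), array([19, 21], dtype=int32))]
```

View pics/off.png

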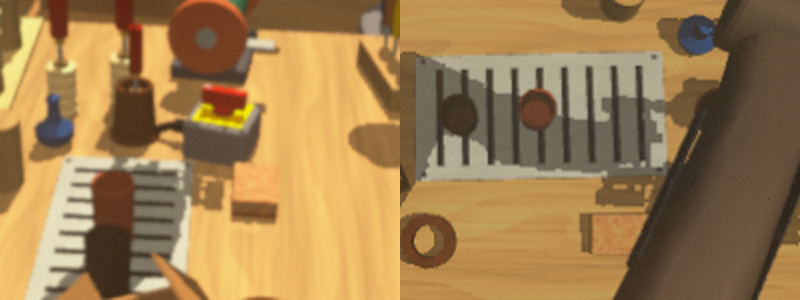

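The brush stands in its pot at (135,100) and the bar is back to off. Flaps next.

```bash
cat > carton.py <<'E'
from cups import *
C=np.array([454.,347.3]); A=.476; RC=np.array([[np.cos(A),-np.sin(A)],[np.sin(A),np.cos(A)]])
W=lambda x,y,z:np.r_[RC@[x,y]+C,z]
E
python3 - <<'E'
from carton import *
bot.move_gripper(0,20)
for s,v in((1,-20),(-1,50)):
    path=[(0,330),(0,150),(s*85,150),(s*115,148),(s*140,142),(s*158,132)]
    phi=best(W(s*60,v,150),A+np.pi/2)
    print([bot.solve_ik(W(x,v,z),quat(phi)) is not None for x,z in path],phi)
    bot.move_ptp(W(0,v,330),quat(phi)); bot.line_to(W(0,v,150),200)
    for x,z in path[2:]: bot.line_to(W(x,v,z),80); st(str(x))
    bot.line_to(W(s*150,v,330),200)
p=[480,-350,330]; bot.move_ptp(p,quat(best(p,0))); st()
for n in REF: print(n,find(n))
v=[cv2.resize(bot.camera(n)[a:a+180,b:b+180,::-1],(400,400),interpolation=cv2.INTER_CUBIC) for n,a,b in(("side",204,200),("top",130,60))]
cv2.imwrite("pics/flaps.png",np.hstack(v))
E
```

```text
[True, True, True, True, True, True] -1.0947963267948966
85 t51.0 [538.4 368.4 150.1] w0.4 ff0.0 F [-0.   0.3 -0.5] j6 1.15
115 t51.5 [565.4 382.2 147.7] w0.3 ff0.0 F [0.4 1.2 0.2] j6 1.17
140 t52.0 [587.7 393.6 141.6] w0.3 ff0.0 F [ 0.2  0.3 -0.4] j6 1.18
158 t52.4 [603.7 401.8 131.1] w0.7 ff0.0 F [ 0.2 -0.8  1.1] j6 1.19
[True, True, True, True, True, True] -1.0947963267948966
-85 t56.5 [355.7 352.9 149.9] w0.2 ff0.0 F [1.1 0.4 0.2] j6 0.87
-115 t57.0 [328.5 339.  148.3] w0.2 ff0.0 F [0.4 0.4 0. ] j6 0.83
-140 t57.5 [306.5 327.6 142.1] w0.4 ff0.0 F [-0.4 -0.5  0.5] j6 0.79
-158 t57.9 [290.6 319.4 132. ] w0.6 ff0.0 F [-0.1  1.1 -0.1] j6 0.75
 t61.5 [ 480.4 -349.3  330.1] w0.5 ff0.0 F [ 1.1  0.6 -0.5] j6 0.30
cherry [(array([568.85742239, -47.72756084]), np.int32(307), array([20, 21], dtype=int32))]
walnut [(array([556.05066432,  83.70864654]), np.int32(323), array([19, 21], dtype=int32))]
```

View pics/flaps.png

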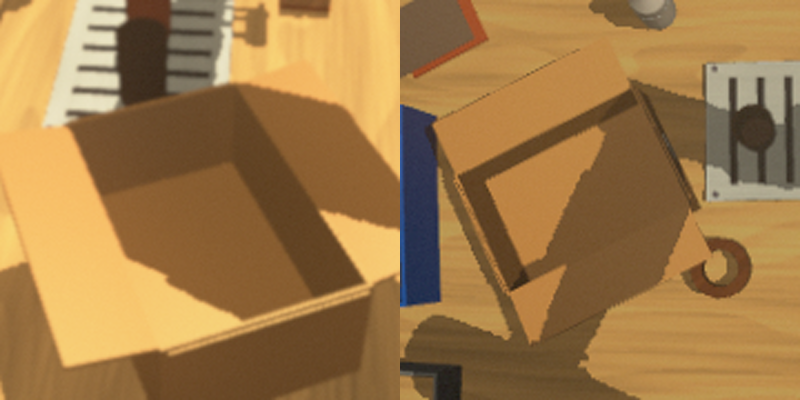

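Both flaps lie well back, beyond upright. Now the cups.

```bash
cat > cupmove.py <<'E'
from carton import *
def cup(name,yl):
    f=find(name); print(name,f); assert len(f)==1 and f[0][1]>270
    c=f[0][0]-[.8,.3]
    phi=best([*c,74],0.); bot.move_gripper(88,25); hop(*c,74,phi,250); st("at"); bot.move_gripper(0,25); st("grip")
    assert 50<bot.read_state()["width"]<68
    bot.line_to([*c,290],150); st("lift")
    ph=best(W(0,yl,70),A+np.pi/2); bot.move_ptp(W(0,yl,290),quat(ph)); bot.line_to(W(0,yl,80),150); st("in")
    for z in(72,70,68,67,66,65.5):
        bot.line_to(W(0,yl,z),25)
        if bot.read_state()["contact_force"][2]>4: break
    st("set %.1f"%z); bot.move_gripper(78,25); bot.line_to(W(0,yl,290),150)
    p=[480,-350,330]; bot.move_ptp(p,quat(best(p,0))); st("away")
E
python3 - <<'E'
from cupmove import *
cup("walnut",65); print(find("cherry"))
E
```

```text
walnut [(array([556.05066432,  83.70864654]), np.int32(323), array([19, 21], dtype=int32))]
at t65.9 [556.   83.4  74.9] w88.2 ff0.0 F [-0.4  0.7  1.2] j6 -0.50
grip t66.4 [555.7  83.6  74.5] w64.1 ff25.0 F [1.2 0.2 3.5] j6 -0.50
lift t68.0 [554.8  83.3 289. ] w63.9 ff25.0 F [ 0.2  0.3 -1.4] j6 -0.50
in t70.9 [424.5 405.6  80.8] w63.8 ff25.0 F [-0.1  0.2 -1.4] j6 0.95
set 65.5 t72.6 [424.6 405.4  66.5] w63.5 ff25.0 F [-2.9 -1.2  8.3] j6 0.95
away t77.5 [ 480.5 -349.4  329.9] w78.0 ff0.0 F [ 0.1  0.7 -0.6] j6 0.30
[(array([569.11800435, -47.76525599]), np.int32(304), array([20, 20], dtype=int32))]
```

```bash
python3 - <<'E'
from cupmove import *
cup("cherry",-65)
v=[cv2.resize(bot.camera(n)[:,:,::-1],(400,300),interpolation=cv2.INTER_AREA) for n in("side","top")]
w=[cv2.resize(bot.camera(n)[a:a+135,b:b+180,::-1],(400,300),interpolation=cv2.INTER_CUBIC) for n,a,b in(("side",240,200),("top",150,70))]
cv2.imwrite("pics/end.png",np.vstack([np.hstack(v),np.hstack(w)]))
E
```

```text
cherry [(array([568.38554639, -47.59854289]), np.int32(306), array([20, 21], dtype=int32))]
at t80.3 [568.4 -48.2  75. ] w87.5 ff0.0 F [ 0.4 -0.6  0.9] j6 -0.26
grip t80.8 [567.8 -47.9  74.5] w63.5 ff25.0 F [-0.9  1.   5.6] j6 -0.26
lift t82.4 [567.1 -47.9 289. ] w63.3 ff25.0 F [-0.2 -0.1 -3.1] j6 -0.26
in t85.3 [484.2 289.9  80.8] w63.4 ff25.0 F [ 0.7  1.  -1.8] j6 1.16
set 66.0 t86.7 [484.  289.7  66.6] w63.8 ff25.0 F [-0.6 -0.9  5. ] j6 1.16
away t91.2 [ 480.5 -349.3  329.9] w77.7 ff0.0 F [ 0.5 -0.1  0.2] j6 0.30
```

View pics/end.png

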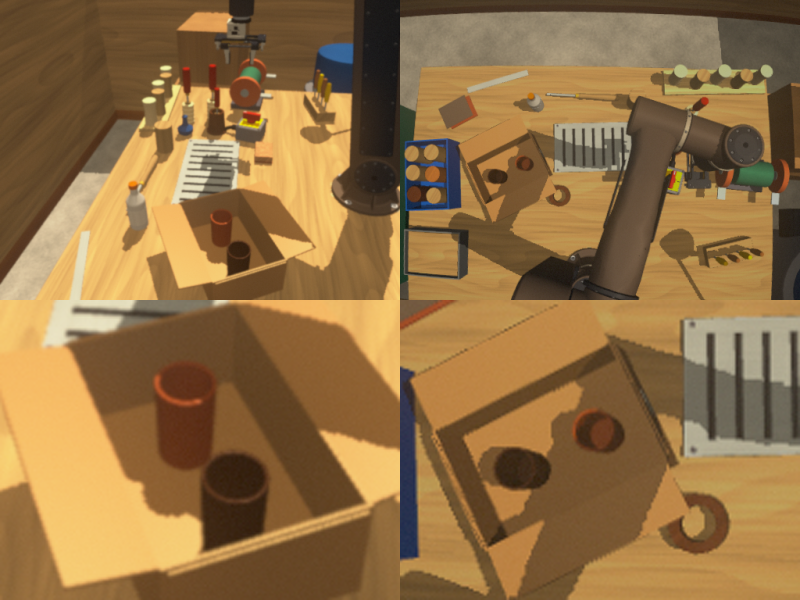

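Both cups stand upright in the carton: cherry at (185,415) and walnut at (235,505) in the lower left panel. The flaps are back, the brush is in its pot and the isolator is off.

```bash
python3 -c "
from plant import bot
print(bot.close_job())"
```

```text
the job is handed in; nothing more can be done
None
```

I handed the job in at about 91 s of the 210 s: I brushed the cherry then the walnut cup with the extractor running (no maple cup was there), and in the last pictures both stand upright in the carton, both flaps are well back, the brush is in its pot and the isolator is off; no score came back.

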